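Load the ink tank and clamp it home

TASK

Load the black ink tank into the label printer: stand it upright in the printer's pocket and let go, then swing the stiff blue clamp over it and press the clamp's free end gently down until you feel the tank come up against its stop, fully home, and leave the clamp there. Leave the red tank and the other things on the counter alone, and do not force anything.

Things in the scene. Friction and masses are not known exactly. Their poses are not given: they have to be found in the camera images.
- printer: White label printer, 194 (x) by 120 mm (y), fixed. Origin on the counter under it; -x axis is its front, z up. In its frame, mm: front face x = -75, deck z = 40, pocket centre x = -20, y = 0; clamp hinge along y at x = 30, z = 107, between posts (10 wide) at y = +-25; grey roll cover, a lying cylinder, x = 50 to 116, up to z = 73.
- pocket_mouth (a point): Centre of the mouth of the rectangular pocket, 42 mm above the counter, 42 mm (printer x) by 32 mm (printer y): 1 mm play on every side of the tank, chamfer 1 mm. Its floor is a sprung plate 14 mm down, on which a tank put in comes to stand; it yields 8 mm to a firm stop. Spring 1.6 N at first, 5.2 N at the stop: it lifts the tank again unless the clamp holds it.
- pocket_home (a point): Point on the pocket's axis 22 mm below the mouth: where the middle of the tank's underside is when it is fully home.
- clamp (a joint): Hinge of the blue clamp (rad): 0 plate level, pointing to the front over the pocket; pi/2 upright; more: leaning back; limits -0.06 and 2.4. Stiff (about 0.4 N m of friction): it stays where it is left, also against the pocket's spring. Its upper face looks backwards while it is open. With the tank home it reads 0 to 0.18, as the foot is set.
- clamp_hinge (a point): Middle of the clamp's hinge axis, 107 mm above the counter; the axis runs along the printer's y.
- clamp_tab (a point): Point to press, on the clamp's upper face 90 mm from the hinge axis, between black ribs. Plate 34 mm wide, 10 mm thick (axis at mid-thickness), ends 102 mm from the axis. Under it, 50 mm from the axis, a rubber foot on a tight screw reaches 11 to 20 mm below the axis plane (differs each time). The tank is home when the force here, 5 to 8 N before, rises steeply.
- black_tank_centre (a point): Centre (half-way up) of the black ink tank: a box 40 (its x) by 30 (its y) by 76 mm high, white label panels and grey ribs on its 40 mm sides, loose on the counter, about 80 g. Grip across the 30 mm, in its upper half. Fits the pocket either way round, its x along the printer's x. Stands 62 mm out of the pocket, 54 when home.
- black_tank_foot (a point): Middle of the black tank's underside.
- red_tank_centre (a point): Centre of the red ink tank, of the same shape and size, standing on the counter. To be left alone.
- glass_1: Small drinking glass, 62 mm wide, 83 mm high, origin under its middle. To be left alone.
- calculator: Grey calculator, 118 x 69 x 13 mm, origin under its middle. To be left alone.
Mind the look-alikes: they are no part of the job. There is more than one size of the part that bears black_tank_centre; the job needs the smallest.

How it is judged (in metres and radians):
On the way, in this order (a step that is already met when the one before it is completed fails the run):
1. the black tank stands upright in the pocket on the raised sprung floor, let go, with the clamp still open (z of black_tank_foot in the frame of pocket_mouth below -0.011 m and horizontal distance between black_tank_foot and pocket_mouth below 0.004 m and angle between black_tank_foot's own z axis and vertical below 0.08 rad and contact force between the fingers and black_tank below 0.1 N and value of joint clamp above 1 rad and z of black_tank_foot in the frame of pocket_home above 0.005 m), for 0.2 s.
2. the clamp is over the tank and has driven it home (value of joint clamp below 0.24 rad and z of black_tank_foot in the frame of pocket_home below 0.0012 m), for 0.2 s.
At the end, for the whole second after the job is handed in: The clamp lies over the tank (below 0.24 rad) and holds it down by itself; the black tank stands upright (within 0.06 rad) in the pocket, its underside within 1.2 mm of the home height and 4 mm of the pocket's axis, at rest (all of step 2 and horizontal distance between black_tank_foot and pocket_home below 0.004 m and angle between black_tank_foot's own z axis and vertical below 0.06 rad and linear speed of black_tank below 0.01 m/s); the robot touches nothing.
It fails at once if the clamp is pushed with more than 20 N (contact force between the fingers and clamp above 20 N).
It fails at once if the black tank is forced against the printer with more than 25 N while it is put in (contact force between black_tank and printer above 25 N and value of joint clamp above 1 rad).
It fails at once if the red tank is moved more than 20 mm (distance of red_tank_centre from where it was at the start of the episode above 0.02 m).
It fails at once if the glass or the calculator is moved more than 20 mm (distance of any of glass_1, calculator from where it was at the start of the episode above 0.02 m).
It also fails if it takes over 69 s, if anything falls off the work surface, if the arm or the gripper's body presses on something with over 40 N, if the wrist force passes 120 N, or if a joint passes its speed limit or range.

ROBOT

A 7-joint arm with a two-finger parallel gripper is mounted at the origin on a cart in front of the work surface, level with it; the furniture and walls round the work are solid. World frame = base frame: x ahead of the robot, y to its left, z up, the work surface at z = 0. Lengths are in mm, angles in rad, forces in N, time in s.
With the tool pointing down it reaches from about 350 to 775 mm from the base axis. Payload 3.1 kg.
Tool frame: the origin (TCP) lies at the very end of the fingers, on their centre line; the grasp point (between the pads) lies 19 mm behind it (env.grip_point_offset is the distance from the TCP to the grasp point, in mm); z points along the fingers, y is the direction in which the jaws open and shut (so a half turn about z gives the same grasp; the last joint's range is limited). The gripper opens to 85 mm and grips with 20 to 120 N. Pads are 22 mm wide; open, the fingers measure 114 mm over their backs; the gripper's body (76 mm by 85 mm) begins 54 mm behind the grasp point. The pads swing forward as they close: fully open they stand 13 mm farther back than shut.
Start: joints at [-1.311, 0.311, 0.014, 1.512, -0.004, 1.319, -0.027], TCP at [163.454, 525.167, 231.304] pointing down, gripper open.
Joint ranges: [-2.7, 2.7], [-0.3, 1.91], [-1.27, 1.3], [0.12, 2.57], [-1.44, 4.58], [0.2, 2.03], [-3.05, 3.05]. Speed limits (rad/s): [2.79, 2.79, 3.14, 3.14, 3.14, 3.14, 3.14].

INTERFACE

Orientations are given as a unit quaternion [x, y, z, w].
In Python, from cell import env, hand, inverse_kinematics, sense, viewer, order gives the robot as it stands. Calls block until the motion is done:
- env.goto(position, orientation): joint-space move of the TCP to a pose.
- env.move_straight(position, feed=150, rotation=None, contact_N=None): straight line of the TCP; rotation=None keeps the orientation; feed is the mean speed in mm/s. With contact_N (N) it stops when the force on the tool has changed by that much, and returns True; else False.
- env.goto_joints(angles): joint-space move.
- hand.set_gripper(opening, effort=None): finger opening in mm; effort is the grip in N (None keeps the last); returns when the fingers have stopped.
- env.hold(seconds).
- inverse_kinematics(position, orientation): joint angles nearest the present ones, or None.
- sense(): the state.
- viewer.get_image(name): name is "scene" or "side" or "wrist"; returns (picture, depth): 400x640x3 uint8, red, green, blue; 400x640 float32, mm along the optical axis (not along the pixel's ray), 0 where there is no reading.
- viewer.camera_params(name): a dict with "fov_y" (degrees; the focal length in pixels is half the picture's height over the tangent of half this angle, whatever the lens; pixels are square), "cx", "cy" (the principal point, pixels), "position" and "rotation" of the camera in the world. Camera axes: x right, y down, z forward; pixel columns grow to the right and rows downward; lengths in mm; the calibration is good to about 2 mm. A picture is of the moment at which its call begins: read the wrist's pose just before it. camera_params takes no time and is no camera call; for the wrist camera it gives the pose at the moment of the call.
A pose or a line that the arm cannot do raises env.PlanningError and nothing moves.
- order.sign_off(): hands the job in, once; it reports no verdict.
The state is a dict: "time": time; "joint_positions": joint angles; "qd": joint speeds; "joint_efforts": joint torques, N m; "eef_pos": TCP position; "tcp_rot": TCP orientation; "ft_force": force on the tool from outside, world axes, zero at the start; "moment": the same for the moment, N m; "grip_width": finger opening in mm.
Only numpy, scipy, OpenCV 4.12 (cv2) and the standard library are available. Lean on these libraries where they do the work, as an engineer would, in place of code of your own. Each camera call takes 0.05 s, during which the arm holds its last target.

## Working session

There is one attempt and no reset: what is moved stays moved. The work goes in short steps, each a Python script; the robot and the scene stay as the last script left them, time stands still between calls to the robot, and variables do not carry over. Pictures are saved under pics/ and viewed, and the job is handed in when it is done.

```bash
ls; mkdir -p pics
python3 - <<'E'
from cell import env, hand, sense, viewer
import cv2
s=sense();print(s['time'],s['eef_pos'],s['tcp_rot'],s['grip_width'],s['ft_force'])
for n in ['scene','side','wrist']:
    p=viewer.camera_params(n);print(n,p)
    im,d=viewer.get_image(n);cv2.imwrite(f'pics/{n}0.png',im[:,:,::-1])
    import numpy as np;np.save(f'/tmp/{n}0.npy',d)
E
```

```text
pics
0.0 [163.27897658 524.45915379 230.22535635] [ 1.50318755e-01  9.88636890e-01 -1.16558190e-03 -1.13650771e-04] 85.49145001474747 [ 0.8350935  -0.46780292  0.25914567]
scene {'fov_y': 44.60158164375726, 'cx': 314.22545945100234, 'cy': 196.79430538113834, 'position': array([-373.56712169, -992.70544927,  644.04618413]), 'rotation': array([ 0.7580813 , -0.37553667,  0.24809434, -0.47194719])}
side {'fov_y': 45.485429273209476, 'cx': 324.94914077629136, 'cy': 198.84787325530374, 'position': array([  589.54876815, -1245.66360707,   811.57288805]), 'rotation': array([ 0.8986842 ,  0.0195086 , -0.01563173, -0.4378833 ])}
wrist {'fov_y': 71.79484514188842, 'cx': 323.5515165000371, 'cy': 197.24602109724654, 'position': array([ 93.9794299 , 545.91442191, 372.39322587]), 'rotation': array([0.79685843, 0.5865529 , 0.08459903, 0.11753872])}
```

View pics/scene0.png

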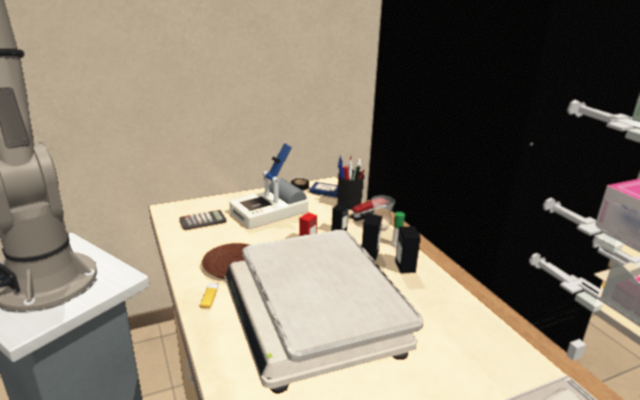

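View pics/side0.png

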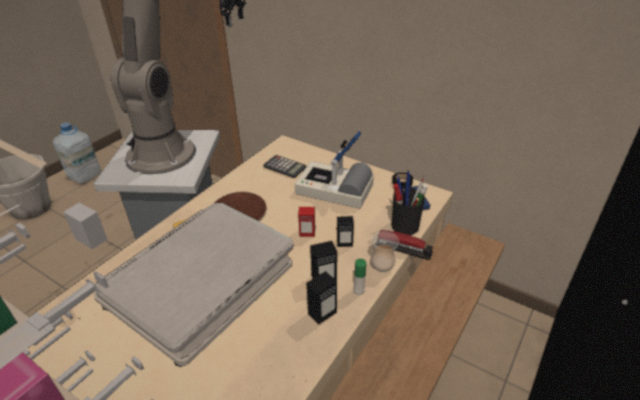

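View pics/wrist0.png

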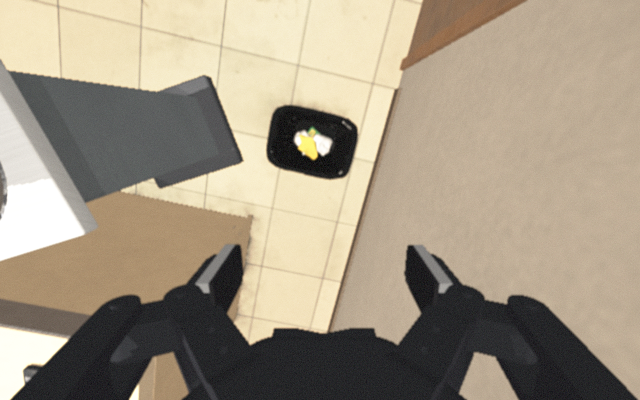

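```bash
cat > h.py <<'E'
import numpy as np, cv2
from scipy.spatial.transform import Rotation as R
def cam(p):
    f=200/np.tan(np.radians(p['fov_y'])/2); return f,p['cx'],p['cy'],np.array(p['position']),R.from_quat(p['rotation']).as_matrix()
def pts(p,d,uv):
    f,cx,cy,t,M=cam(p); uv=np.asarray(uv); z=d[uv[:,1],uv[:,0]].astype(float)
    return (np.c_[(uv[:,0]-cx)/f*z,(uv[:,1]-cy)/f*z,z])@M.T+t
def cloud(p,d):
    v,u=np.mgrid[0:400,0:640]; return pts(p,d,np.c_[u.ravel(),v.ravel()]).reshape(400,640,3)
def plane(p,uv,z):
    f,cx,cy,t,M=cam(p); uv=np.atleast_2d(np.asarray(uv,float))
    r=np.c_[(uv[:,0]-cx)/f,(uv[:,1]-cy)/f,np.ones(len(uv))]@M.T
    return t+r*((z-t[2])/r[:,2])[:,None]
def proj(p,X):
    f,cx,cy,t,M=cam(p); c=(np.atleast_2d(X)-t)@M
    return np.c_[c[:,0]/c[:,2]*f+cx,c[:,1]/c[:,2]*f+cy]
E
python3 - <<'E'
from cell import viewer
from h import *
for n,(x0,y0,x1,y1) in {'scene':(160,130,440,290),'side':(240,120,440,330)}.items():
    im=cv2.imread(f'pics/{n}0.png');c=im[y0:y1,x0:x1];k=min(800/(x1-x0),600/(y1-y0))
    cv2.imwrite(f'pics/{n}0c.png',cv2.resize(c,None,fx=k,fy=k,interpolation=cv2.INTER_CUBIC))
    d=np.load(f'/tmp/{n}0.npy');p=viewer.camera_params(n);C=cloud(p,d)
    q=dict(side=[(345,222),(345,218),(325,247),(322,285),(307,212),(285,165),(312,187),(335,198),(355,180),(400,180)],scene=[(340,208),(372,220),(407,232),(308,218),(203,220),(255,205)])[n]
    for u,v in q: print(n,u,v,C[v,u].round())
E
```

```text
scene 340 208 [ 571. -391.   79.]
scene 372 220 [ 534. -506.   99.]
scene 407 232 [ 532. -599.  100.]
scene 308 218 [ 477. -359.   79.]
scene 203 220 [389. -71.  13.]
scene 255 205 [ 518. -143.   31.]
side 345 222 [ 587. -398.   80.]
side 345 218 [ 587. -379.   76.]
side 325 247 [ 546. -506.  101.]
side 322 285 [ 545. -613.  101.]
side 307 212 [ 495. -365.   80.]
side 285 165 [403. -66.  13.]
side 312 187 [ 495. -210.   40.]
side 335 198 [ 558. -231.   20.]
side 355 180 [ 611. -215.   70.]
side 400 180 [ 739. -143.   22.]
```

View pics/side0c.png

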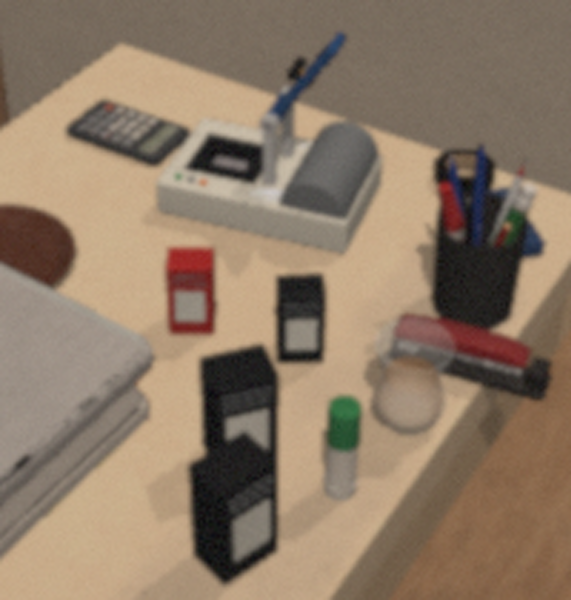

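View pics/scene0c.png

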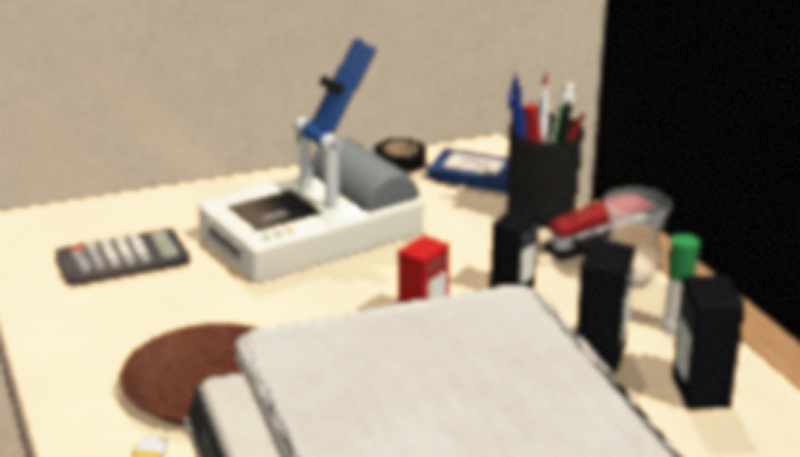

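Run:
```python
from cell import env, hand, sense, viewer, inverse_kinematics
from h import *
for q in ([0,1,0,0],[1,0,0,0]):
  for P in ([520,-290,320],[587,-390,50],[520,-180,60],[520,-180,250]):
    j=inverse_kinematics(P,q);print(q,P,None if j is None else np.round(j,2))
env.goto([520,-290,320],[0,1,0,0])
p=viewer.camera_params('wrist');im,d=viewer.get_image('wrist')
np.save('/tmp/w1.npy',d);np.save('/tmp/w1p.npy',p,allow_pickle=True);cv2.imwrite('pics/w1.png',im[:,:,::-1])
s=sense();print(s['time'],s['eef_pos'],p['position'],R.from_quat(p['rotation']).as_matrix()[:,2])
```

```text
[0, 1, 0, 0] [520, -290, 320] [ 0.11  0.41  0.57  1.21 -0.22  1.57  2.22]
[0, 1, 0, 0] [587, -390, 50] [ 0.12  0.9   0.86  1.27 -0.67  1.26  2.55]
[0, 1, 0, 0] [520, -180, 60] [-0.24  0.56  0.75  1.76 -0.45  1.    2.26]
[0, 1, 0, 0] [520, -180, 250] [-0.19  0.34  0.67  1.5  -0.21  1.38  2.06]
[1, 0, 0, 0] [520, -290, 320] [ 0.08  0.42  0.64  1.21 -0.25  1.58 -0.9 ]
[1, 0, 0, 0] [587, -390, 50] [ 0.17  0.86  0.74  1.27 -0.58  1.22 -0.64]
[1, 0, 0, 0] [520, -180, 60] [-0.39  0.67  1.02  1.76 -0.64  1.08 -0.72]
[1, 0, 0, 0] [520, -180, 250] [-0.39  0.42  0.99  1.5  -0.35  1.41 -0.96]
3.3333 [ 520.58998473 -288.92586433  319.82382485] [ 447.99991154 -289.60003331  461.88740751] [ 2.86227176e-01  1.22520625e-04 -9.58161776e-01]
```

View pics/w1.png

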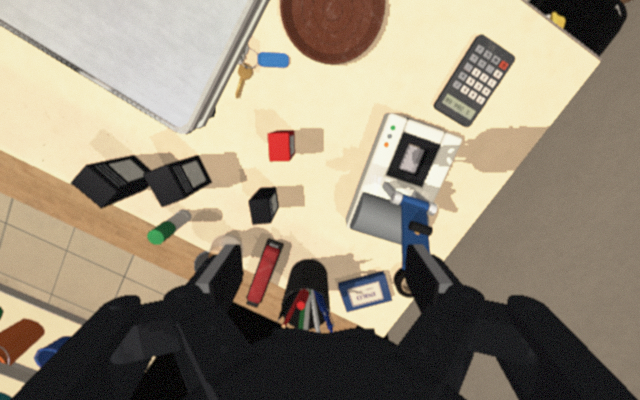

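```bash
cat >> h.py <<'E'
def rect(m):
    cs,_=cv2.findContours(m.astype(np.uint8),cv2.RETR_EXTERNAL,cv2.CHAIN_APPROX_NONE)
    return max(cs,key=cv2.contourArea)
def fitrect(P):
    r=cv2.minAreaRect(P[:,:2].astype(np.float32)); return r
E
python3 - <<'E'
from h import *
p=np.load('/tmp/w1p.npy',allow_pickle=True).item();d=np.load('/tmp/w1.npy');im=cv2.imread('pics/w1.png')
C=cloud(p,d)
for u,v in [(258,204),(275,146),(385,135),(412,158),(410,160),(405,120),(425,190),(376,215),(415,215),(418,240),(280,60),(90,185),(170,185)]: print(u,v,C[v,u].round(1),im[v,u])
Z=C[...,2]
# tops
for n,(x0,y0,x1,y1) in dict(black=(235,180,290,230),red=(255,120,310,170)).items():
    m=np.zeros(Z.shape,bool);m[y0:y1,x0:x1]=True;m&=(abs(Z-76)<5)
    c=rect(m)[:,0];r=fitrect(plane(p,c,76));print(n,m.sum(),r)
im2=im[90:260,330:480];cv2.imwrite('pics/w1p.png',cv2.resize(im2,None,fx=4.5,fy=3.5*4.5/3.5*0+3.5,interpolation=cv2.INTER_CUBIC) if 0 else cv2.resize(im2,None,fx=3.5,fy=3.5,interpolation=cv2.INTER_CUBIC))
m=(abs(Z-40)<4);m[:,:330]=0;m[:100]=0
np.set_printoptions(suppress=True)
c=rect(m)[:,0];print('deck',m.sum(),fitrect(plane(p,c,40)))
E
```

```text
258 204 [ 573.9 -385.9   75.6] [40 36 38]
275 146 [ 489.6 -356.8   75.5] [ 51  57 224]
385 135 [ 476.9 -197.9   39.8] [239 250 249]
412 158 [ 513.2 -150.1   26.4] [149 152 160]
410 160 [ 516.  -153.7   28.8] [186 190 201]
405 120 [ 455.3 -170.1   40.3] [217 233 239]
425 190 [ 562.4 -128.4   38. ] [170 191 198]
376 215 [ 592.8 -210.4   70.2] [144 147 147]
415 215 [ 570.6 -172.7  130. ] [87 57 31]
418 240 [ 590.3 -177.4  162.1] [105  65  37]
280 60 [ 368.7 -355.8    1.4] [189 130  67]
90 185 [ 539.9 -606.4   98.1] [48 46 48]
170 185 [ 539.7 -497.8   98.2] [42 44 46]
black 528 ((585.3679809570312, -384.1595458984375), (40.48609924316406, 30.500137329101562), 5.4315505027771)
red 626 ((491.1567687988281, -351.9388427734375), (38.32741928100586, 30.07770347595215), 0.0951528325676918)
deck 5212 ((553.070556640625, -167.6499786376953), (119.13653564453125, 191.2108154296875), 71.7526626586914)
```

View pics/w1p.png

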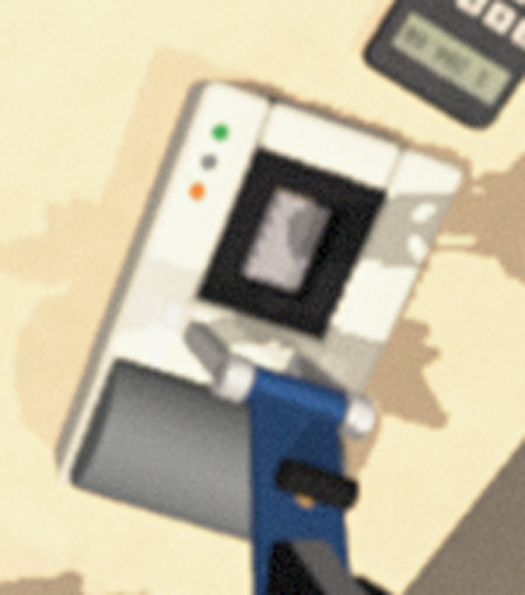

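```bash
cat >> h.py <<'E'
from cell import env, hand, sense, viewer, inverse_kinematics
def down(yaw): # tool x = -(cos yaw, sin yaw)
    return (R.from_euler('z',yaw)*R.from_quat([0,1,0,0])).as_quat()
def shot(name,tag):
    p=viewer.camera_params(name);im,d=viewer.get_image(name)
    np.save(f'/tmp/{tag}.npy',d);np.save(f'/tmp/{tag}p.npy',p,allow_pickle=True);cv2.imwrite(f'pics/{tag}.png',im[:,:,::-1]);return p,d,im
E
python3 - <<'E'
from h import *
ya=np.radians(-18.25)
env.goto([513,-154,230],down(ya)); env.move_straight([513,-154,172],feed=100)
env.hold(.2);s=sense();shot('wrist','wB');print(s['time'],s['eef_pos'],s['tcp_rot'],down(ya))
env.move_straight([513,-154,260],feed=200)
yt=np.radians(5.4)
env.goto([585,-384,206],down(yt)); 
env.hold(.2);s=sense();shot('wrist','wA');print(s['time'],s['eef_pos'],s['tcp_rot'],s['ft_force'])
E
```

```text
4.9583 [ 513.56731041 -154.26753743  172.81523172] [ 1.58620378e-01  9.87339274e-01 -4.24583213e-05  8.55197387e-04] [0.15858889 0.9873447  0.         0.        ]
6.775 [ 586.28983635 -381.84777984  207.06785385] [-4.86194858e-02  9.98816853e-01  2.44753791e-04  9.90022858e-04] [-0.7233603  -0.51476937  0.32205188]
```

View pics/wB.png

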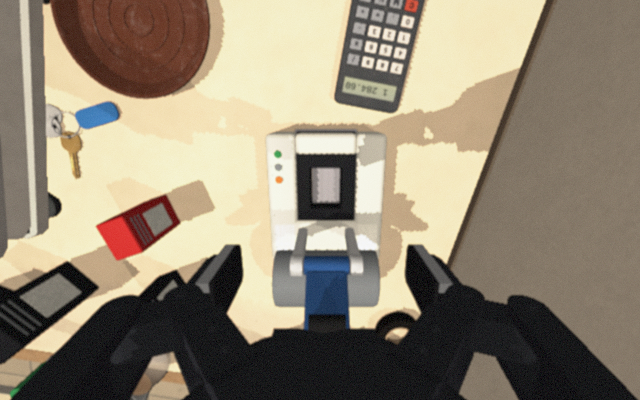

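View pics/wA.png

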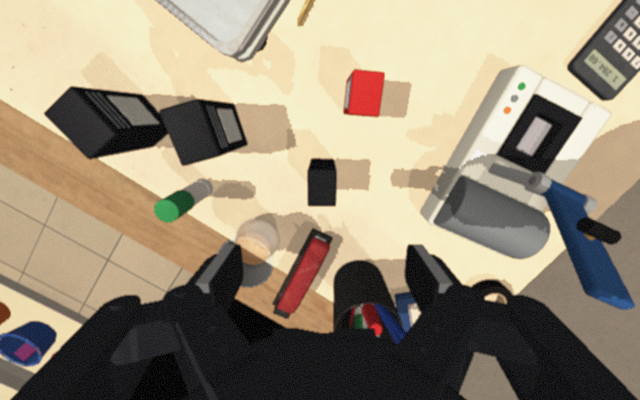

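```bash
cat > seg.py <<'E'
from h import *
def ld(t): return np.load(f'/tmp/{t}p.npy',allow_pickle=True).item(),np.load(f'/tmp/{t}.npy'),cv2.imread(f'pics/{t}.png')
def report(tag,p,c,z):
    r=fitrect(plane(p,c,z)); print(tag,np.round(r[0],2),np.round(r[1],1),round(r[2],2))
    m=cv2.moments(plane(p,c,z)[:,:2].astype(np.float32).reshape(-1,1,2));print('   centroid',m['m10']/m['m00'],m['m01']/m['m00']);return r
E
python3 - <<'E'
from seg import *
p,d,im=ld('wB');g=im.max(2)
m=np.zeros(g.shape,bool);m[140:235,285:370]=(g[140:235,285:370]<110)
m=cv2.morphologyEx(m.astype(np.uint8),cv2.MORPH_OPEN,np.ones((5,5)))
c=rect(m)[:,0];report('collar z42',p,c,42)
C=cloud(p,d);Z=C[...,2]
for u,v in [(327,150),(300,185),(327,215),(350,185),(275,200),(318,265),(327,290),(327,310)]: print(u,v,C[v,u].round(1))
# plate inner bright
m2=np.zeros(g.shape,bool);m2[150:225,300:352]=(g[150:225,300:352]>110)
report('plate z28',p,rect(m2)[:,0],28)
p,d,im=ld('wA');C=cloud(p,d);Z=C[...,2]
m=np.zeros(Z.shape,bool);m[140:230,290:350]=abs(Z[140:230,290:350]-76)<6
report('tank',p,rect(m)[:,0],76);print(np.median(Z[m]))
dark=np.zeros(Z.shape,bool);dark[140:230,290:350]=im.max(2)[140:230,290:350]<85
print(cv2.boundingRect(rect(dark)),cv2.boundingRect(rect(m)))
for t,(x0,y0,x1,y1) in dict(wA=(280,130,360,230),wB=(250,120,400,340)).items():
    i=ld(t)[2][y0:y1,x0:x1];k=min(750/(x1-x0),590/(y1-y0));cv2.imwrite(f'pics/{t}c.png',cv2.resize(i,None,fx=k,fy=k,interpolation=cv2.INTER_CUBIC))
E
```

```text
collar z42 [ 513.78 -152.79] [59.4 69.6] 72.17
   centroid 513.8069248686298 -152.66471479369724
327 150 [ 477.6 -139.5   39.9]
300 185 [ 502.6 -176.7   41. ]
327 215 [ 541.6 -160.5   42.7]
350 185 [ 518.5 -128.2   41.4]
275 200 [ 509.6 -206.7   41. ]
318 265 [ 555.8 -173.7  113. ]
327 290 [ 570.4 -170.9  128.6]
327 310 [ 578.3 -173.6  141.3]
plate z28 [ 514.21 -152.95] [28.7 37.7] 72.65
   centroid 513.7145943773198 -152.64108177380317
tank [ 585.37 -384.87] [40.1 29.6] 4.56
   centroid 585.5284764683556 -385.01055279457023
75.43678562574215
(308, 159, 28, 46) (307, 168, 30, 39)
```

View pics/wAc.png

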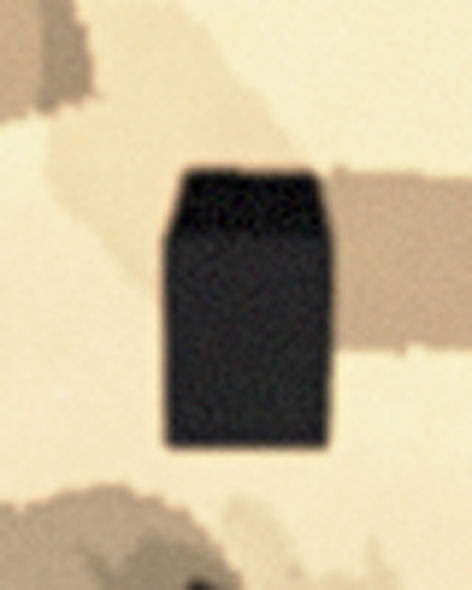

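View pics/wBc.png

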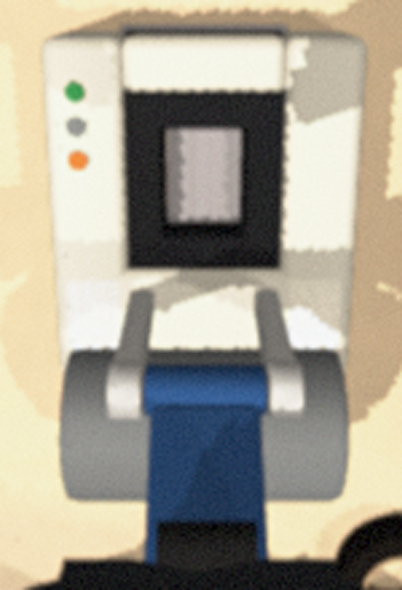

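Run:
```python
from h import *
for k in range(3):
    s=sense();p=viewer.camera_params('wrist');print(s['time'],s['eef_pos'],p['position'],s['joint_positions'].__repr__(),np.abs(s['qd']).max());env.hold(.2)
print(inverse_kinematics([585,-384,206],down(np.radians(5.4))))
```

```text
6.825 [ 586.04838043 -382.22556163  207.04372111] [ 513.49233938 -389.81450659  349.00384889] array([ 0.25753741,  0.69184931,  0.5875322 ,  1.07654404, -0.36489099,
        1.46744228,  2.43792109]) 0.0069249070433547895
7.025 [ 585.27303383 -383.46955555  206.4752155 ] [ 512.85027819 -390.87844469  348.50005861] array([ 0.25896372,  0.69291562,  0.58825915,  1.07643054, -0.36474883,
        1.46737404,  2.43811397]) 0.007057132437562522
7.225 [ 584.98578647 -383.97759927  206.02164203] [ 512.62937507 -391.34862997  348.11566343] array([ 0.25972862,  0.69368233,  0.58837073,  1.07632542, -0.36480722,
        1.46731572,  2.43818384]) 0.0033752626117087856
[ 0.25979442  0.69377386  0.58834044  1.07621435 -0.36482492  1.46736518
  2.43819159]
```

Run:
```python
from h import *
q=down(np.radians(5.0))
env.move_straight([585.4,-384.9,120],feed=120,rotation=q)
env.hold(.5)
print(env.move_straight([585.4,-384.9,42],feed=80,contact_N=6)); env.hold(.5)
s=sense();print(s['eef_pos'],s['ft_force'])
hand.set_gripper(20,effort=40);s=sense();print(s['time'],s['grip_width'],s['eef_pos'],s['ft_force'])
env.move_straight([585.4,-384.9,150],feed=150);env.hold(.6)
s=sense();print(s['time'],s['grip_width'],s['eef_pos'],s['ft_force']);shot('wrist','g1');shot('side','g1s')
```

```text
False
[ 585.43355654 -384.88031762   42.05830967] [-1.06046328  0.60841459  0.31432048]
10.9667 29.345999054308344 [ 585.40679333 -384.94325081   42.03745831] [-0.07967546  0.58534281  1.09529813]
12.4333 29.55373043352013 [ 585.40703485 -384.92121558  150.01119751] [-0.10867431 -0.19954373  0.13100592]
```

View pics/g1.png

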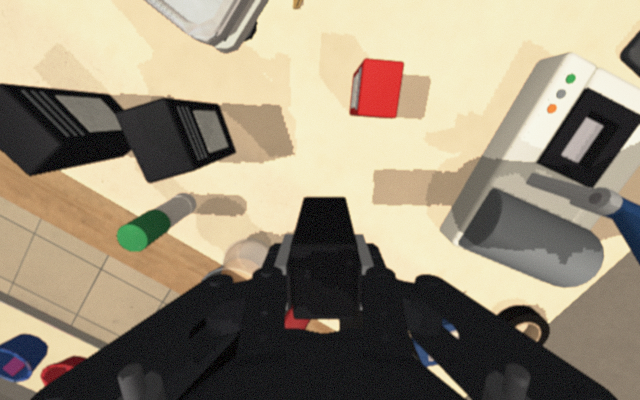

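View pics/g1s.png

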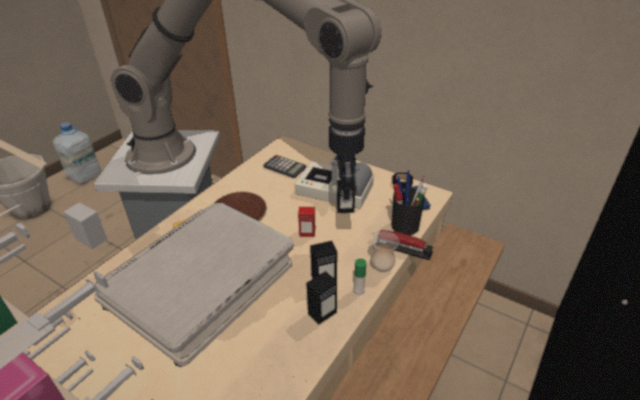

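Run:
```python
from h import *
q=down(np.radians(-17.8))
env.move_straight([585.4,-384.9,190],feed=200)
env.goto([513.8,-152.7,190],q)
env.move_straight([513.8,-152.7,95],feed=100);env.hold(.9)
s0=sense();print(s0['time'],s0['eef_pos'],s0['grip_width'],s0['ft_force'])
shot('wrist','i1')
r=env.move_straight([513.8,-152.7,72],feed=30,contact_N=4)
s=sense();print(r,s['time'],s['eef_pos'],s['ft_force']-s0['ft_force'],s['moment'])
```

```text
15.8417 [ 513.79767188 -152.71135614   94.95354003] 29.393177654751995 [ 0.30632125 -0.76990631 -0.64428244]
False 16.8083 [ 513.73106388 -152.68832954   72.02841483] [0.31309748 0.29361387 0.35367408] [ 0.03182385  0.12172374 -0.06804686]
```

View pics/i1.png

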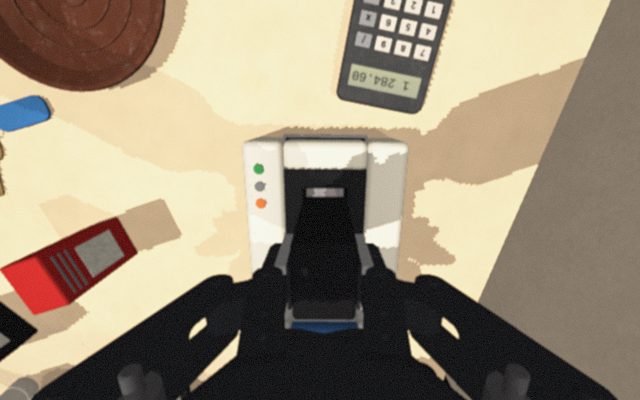

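Run:
```python
from h import *
r=env.move_straight([513.8,-152.7,70.3],feed=20,contact_N=4);env.hold(.2)
s=sense();print(r,s['eef_pos'],s['ft_force'])
hand.set_gripper(60);env.hold(.3)
env.move_straight([513.8,-152.7,230],feed=150);env.hold(.5)
s=sense();print(s['time'],s['eef_pos'],s['grip_width']);shot('wrist','r1');shot('scene','r1s')
```

```text
False [ 513.70121073 -152.6507627    70.26431437] [-0.76858696  0.58179215 -1.06789171]
19.675 [ 513.76807823 -152.70600551  229.92425551] 60.096920090293864
```

View pics/r1.png

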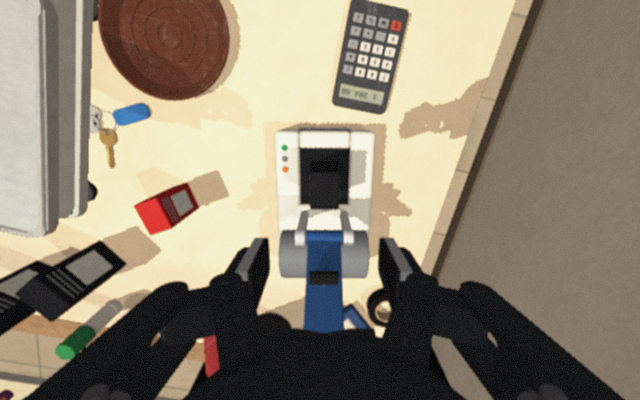

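View pics/r1s.png

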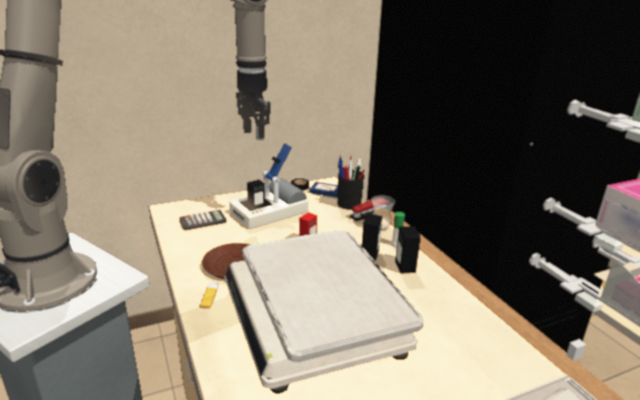

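```bash
cat >> seg.py <<'E'
PY=np.radians(-17.8); PM=R.from_euler('z',PY).as_matrix()
PO=np.array([513.8,-152.7,0])+PM@np.array([20,0,0])
def toP(X): return (X-PO)@PM
def toW(X): return PO+PM@np.asarray(X,float)
E
python3 - <<'E'
from seg import *
np.set_printoptions(suppress=True)
p,d,im=ld('r1');C=toP(cloud(p,d))
x,y,z=C[...,0],C[...,1],C[...,2]
m=(abs(x+20)<25)&(abs(y)<20)&(z>90)&(z<118);print('tank',m.sum(),np.median(z[m]),np.percentile(x[m],[2,98]),np.percentile(y[m],[2,98]))
for t in ['r1','r1s','w1','wB']:
    p,d,im=ld(t);C=toP(cloud(p,d));x,y,z=C[...,0],C[...,1],C[...,2]
    h=cv2.cvtColor(im,cv2.COLOR_BGR2HSV);b=(h[...,0]>100)&(h[...,0]<125)&(h[...,1]>110)&(x>20)&(x<120)&(abs(y)<30)&(z>100)
    if t=='r1s': b[:,:]=b&True
    P=C[b];print(t,len(P))
    if len(P)<20: continue
    A=P[:,[0,2]];c=np.median(A,0);u=np.linalg.svd(A-A.mean(0))[2][0];u*=np.sign(u[1])
    print(A.mean(0),np.degrees(np.arctan2(u[1],-u[0])),np.arctan2(u[1],-u[0]),'x',P[:,0].min(),P[:,0].max(),'z',P[:,2].max(),'y',np.percentile(P[:,1],[2,98]))
i=ld('r1s')[2][120:230,220:320];cv2.imwrite('pics/r1sc.png',cv2.resize(i,None,fx=5,fy=5,interpolation=cv2.INTER_CUBIC))
E
```

```text
tank 1194 103.53020105484352 [-38.71124067   0.15509245] [-15.32718588  13.72680022]
r1 3121
[ 53.25167439 150.84487604] 124.0043408539925 2.164284034667486 x 22.319030822242823 78.27374742520556 z 188.00244139530983 y [-16.22770397  14.85930773]
r1s 230
[ 50.6118745  150.84370967] 124.4205170162287 2.1715476789668218 x 20.355381499323308 78.67403572343194 z 192.79674538210966 y [-17.23669657  10.94766351]
w1 1034
[ 46.63845852 139.73913739] 124.59015988492311 2.1745085055780677 x 23.22789770509223 88.95677390056805 z 192.25779423233539 y [-17.96935744  13.90026567]
wB 2545
[ 36.88074386 126.75265612] 123.56470777637234 2.1566109899623385 x 22.048654263380634 55.92357943747236 z 161.330112734536 y [-16.68672024  15.42242858]
```

View pics/r1sc.png

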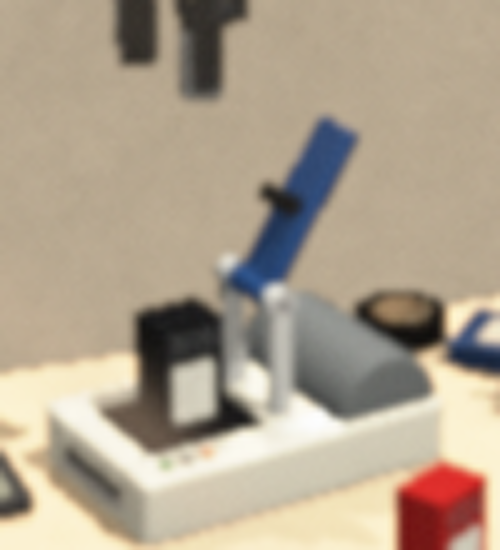

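```bash
cat >> seg.py <<'E'
QD=down(PY)
def tcp(th,r=90,gap=0,ex=11):
    H=np.array([30,0,107.]);e=np.array([-np.cos(th),0,np.sin(th)]);n=np.array([np.sin(th),0,np.cos(th)])
    if th>np.pi/2: X=H+102*e+5*n+np.array([ex+gap,0,-14])
    else: X=H+(88+(r-88)*min(1,(np.pi/2-th)/.5))*e+(5+gap)*n+np.array([ex,0,0])
    return toW(X)
E
python3 - <<'E'
from seg import *
hand.set_gripper(0,effort=30)
for th in np.arange(2.2,-.01,-.2):
    j=inverse_kinematics(tcp(th),QD);print(round(th,2),toP(tcp(th)).round(),None if j is None else np.round(j,2))
a=tcp(2.165,gap=18);up=a.copy();up[2]=250
env.move_straight([513.8,-152.7,250],feed=200);env.goto(up,QD);env.hold(.3)
s=sense();print(s['time'],s['eef_pos'],up,s['grip_width']);shot('wrist','c0')
E
```

```text
2.2 [105.   0. 173.] [-0.14  0.65  0.71  1.28 -0.42  1.36  1.81]
2.0 [ 88.  -0. 184.] [-0.16  0.61  0.71  1.32 -0.39  1.35  1.81]
1.8 [ 69.   0. 191.] [-0.18  0.56  0.71  1.37 -0.36  1.34  1.8 ]
1.6 [ 49.  -0. 195.] [-0.2   0.51  0.72  1.43 -0.34  1.32  1.79]
1.4 [ 31.   0. 195.] [-0.23  0.47  0.72  1.49 -0.32  1.3   1.78]
1.2 [ 13.   0. 192.] [-0.25  0.44  0.72  1.54 -0.3   1.27  1.77]
1.0 [ -3.  -0. 185.] [-0.27  0.41  0.72  1.6  -0.28  1.24  1.76]
0.8 [-18.   0. 175.] [-0.28  0.38  0.72  1.66 -0.27  1.21  1.76]
0.6 [-30.   0. 162.] [-0.3   0.37  0.72  1.71 -0.26  1.17  1.76]
0.4 [-40.  -0. 147.] [-0.3   0.36  0.72  1.75 -0.26  1.12  1.76]
0.2 [-46.   0. 130.] [-0.3   0.37  0.71  1.79 -0.27  1.08  1.77]
-0.0 [-49.  -0. 112.] [-0.29  0.38  0.7   1.82 -0.29  1.04  1.78]
21.5417 [ 646.91181913 -195.13294584  251.05422884] [ 647.33384425 -195.57302708  250.        ] 0.07168066619938641
```

View pics/c0.png

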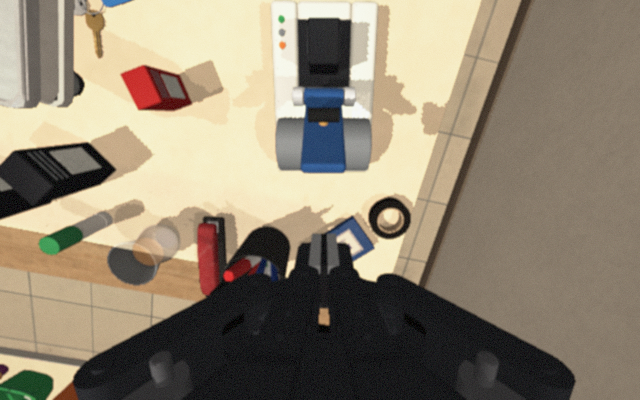

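Run:
```python
from seg import *
a=tcp(2.165,gap=18)
print(env.move_straight(a,feed=120,contact_N=6));env.hold(.4)
f0=sense()['ft_force'];print(sense()['time'],f0)
for th in [2.165,2.05,1.92,1.8,1.68,1.56]:
    g=0
    r=env.move_straight(tcp(th),feed=50,contact_N=10)
    s=sense();f=PM.T@(s['ft_force']-f0);print(round(th,2),r,round(s['time'],2),toP(s['eef_pos']).round(1),f.round(1))
    if r or np.linalg.norm(f)>13: break
```

```text
False
22.7667 [ 0.10215759  0.06340613 -0.20913671]
2.17 False 23.27 [102.2   0.2 174.9] [0.  1.2 0.5]
2.05 False 23.66 [ 92.7   0.  182. ] [1.7 0.2 0.7]
1.92 False 24.07 [8.080e+01 1.000e-01 1.878e+02] [0.9 0.5 0.5]
1.8 False 24.47 [6.910e+01 1.000e-01 1.915e+02] [2.9 0.7 2.9]
1.68 False 24.86 [ 56.8   0.  193.7] [ 2.8 -0.2  3.1]
1.56 False 25.25 [ 44.4   0.  194.8] [ 2.1 -0.3  1.4]
```

Run:
```python
from seg import *
shot('scene','c1');i=ld('c1')[2][100:240,180:350];cv2.imwrite('pics/c1c.png',cv2.resize(i,None,fx=4,fy=4,interpolation=cv2.INTER_CUBIC))
```

```text
(no output)
```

View pics/c1c.png

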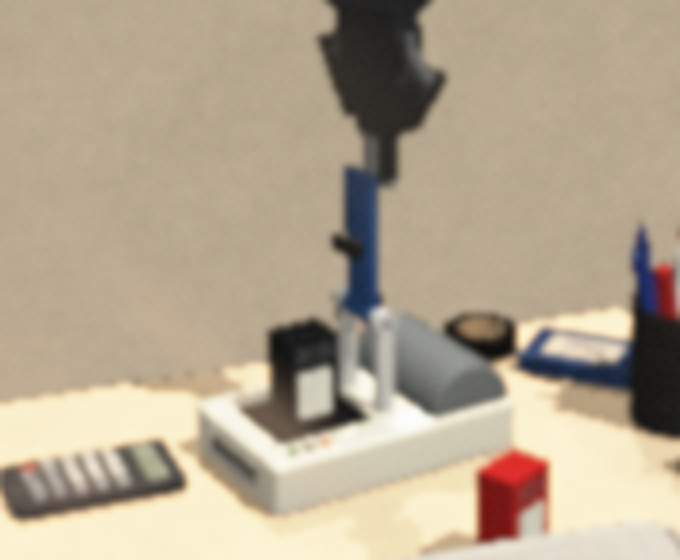

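Run:
```python
from seg import *
f0=np.array([0.1,.06,-.2])
for th in [1.45,1.33,1.21,1.09,.97,.85,.73,.61,.5]:
    r=env.move_straight(tcp(th),feed=50,contact_N=8)
    s=sense();f=PM.T@(s['ft_force']-f0);print(round(th,2),r,round(s['time'],2),toP(s['eef_pos']).round(1),f.round(1))
    if r or np.linalg.norm(f)>12: break
shot('scene','c2');i=ld('c2')[2][100:240,180:350];cv2.imwrite('pics/c2c.png',cv2.resize(i,None,fx=4,fy=4,interpolation=cv2.INTER_CUBIC))
```

```text
1.45 False 25.64 [ 34.5  -0.  194.8] [ 2.1  0.3 -0.8]
1.33 False 26.01 [ 2.410e+01 -1.000e-01  1.945e+02] [ 1.1  0.5 -1. ]
1.21 False 26.38 [ 1.390e+01 -1.000e-01  1.926e+02] [ 2.6 -0.  -0. ]
1.09 False 26.74 [ 3.40e+00 -1.00e-01  1.89e+02] [ 2.6 -0.3 -0.1]
0.97 False 27.11 [ -6.6   0.  183.8] [ 2.2  0.  -0.1]
0.85 False 27.48 [-15.6   0.  177.5] [ 1.9 -0.1  1.3]
0.73 False 27.84 [-23.2   0.  170.4] [ 1.   0.1 -0.2]
0.61 False 28.21 [-30.3   0.  162.4] [ 1.9  0.  -0.3]
0.5 False 28.56 [-36.1  -0.  154.2] [ 1.4 -0.1  1.5]
```

View pics/c2c.png

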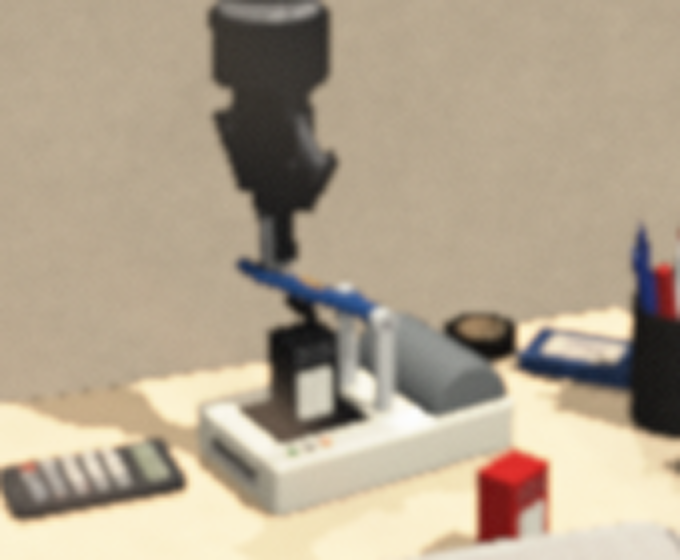

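Run:
```python
from seg import *
f0=np.array([0.1,.06,-.2])
for th in [.42,.36,.32,.29,.26,.23,.2,.18,.16,.14]:
    r=env.move_straight(tcp(th),feed=25,contact_N=7)
    fs=[]
    for k in range(3): s=sense();fs.append(PM.T@(s['ft_force']-f0));env.hold(.05)
    f=np.mean(fs,0);print(round(th,2),r,round(s['time'],2),toP(s['eef_pos']).round(1),toP(tcp(th)).round(1),f.round(1))
    if r or f[2]>10: break
shot('scene','c3');i=ld('c3')[2][100:240,180:350];cv2.imwrite('pics/c3c.png',cv2.resize(i,None,fx=4,fy=4,interpolation=cv2.INTER_CUBIC))
```

```text
0.42 False 29.15 [-39.5  -0.  148.1] [-39.1  -0.  148.3] [0.3 0.1 2.8]
0.36 False 29.67 [-41.7  -0.  143.2] [-41.5  -0.  143.4] [0.6 0.2 2.1]
0.32 False 30.11 [-42.9  -0.  139.9] [-42.9   0.  140.1] [-0.1  0.1  2.5]
0.29 False 30.52 [-43.8  -0.  137.5] [-43.8  -0.  137.5] [-0.3  0.3  2.7]
0.26 False 30.93 [-44.6  -0.  135. ] [-44.7  -0.  135. ] [ 0.2 -0.2  3.2]
0.23 False 31.33 [-45.5  -0.  132.4] [-45.5   0.  132.4] [-0.1 -0.3  2.9]
0.2 False 31.74 [-46.2  -0.  129.8] [-46.2  -0.  129.8] [-0.   0.   4.3]
0.18 False 32.14 [-46.6   0.  128.2] [-46.7   0.  128. ] [-0.8  0.3  5.6]
0.16 False 32.54 [-47.    0.  126.7] [-47.1  -0.  126.3] [-0.8 -0.1  6.3]
0.14 False 32.94 [-47.3   0.  125.1] [-47.4   0.  124.5] [-1.5  0.3  7.7]
```

View pics/c3c.png

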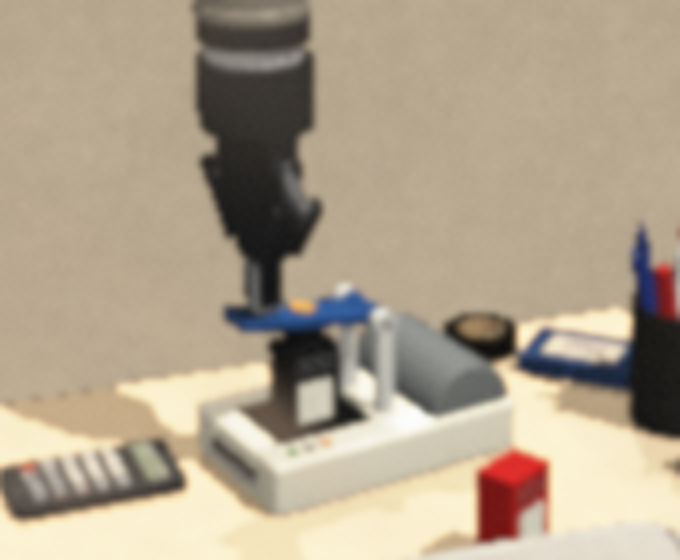

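Run:
```python
from seg import *
f0=np.array([0.1,.06,-.2])
for th in np.arange(.127,-.05,-.012):
    r=env.move_straight(tcp(th),feed=15,contact_N=6)
    fs=[];zs=[]
    for k in range(4): env.hold(.06);s=sense();fs.append(PM.T@(s['ft_force']-f0));zs.append(toP(s['eef_pos'])[2])
    f=np.mean(fs,0);print(round(th,3),r,round(s['time'],2),round(zs[-1],2),toP(tcp(th)).round(1)[2],f.round(1),np.round([q[2] for q in fs],1))
    if r or f[2]>12: break
```

```text
0.127 False 33.52 124.44 123.4 [-2.  -0.1 10.8] [11.5 10.5 10.2 11.1]
0.115 False 34.01 124.08 122.3 [-3.   0.2 14.6] [15.2 14.6 14.7 14. ]
```

Run:
```python
from seg import *
f0=np.array([0.1,.06,-.2])
shot('scene','c4');shot('side','c4s');s=sense();print(s['time'],toP(s['eef_pos']),PM.T@(s['ft_force']-f0))
p=viewer.camera_params('scene')
print('pred px/8mm',proj(p,toW([-20,-15,70])),proj(p,toW([-20,-15,62])))
A=ld('c1')[2]
for t in ['c2','c3','c4']:
    B=ld(t)[2]
    for nm,(x0,y0,x1,y1) in dict(label=(246,188,266,206),ref=(235,205,262,226)).items():
        T=A[y0:y1,x0:x1];S=B[y0-8:y1+8,x0-8:x1+8]
        up=lambda i:cv2.resize(i,None,fx=8,fy=8,interpolation=cv2.INTER_CUBIC)
        r=cv2.matchTemplate(up(S),up(T),cv2.TM_CCOEFF_NORMED);_,v,_,l=cv2.minMaxLoc(r);print(t,nm,round(v,3),l[0]/8-8,l[1]/8-8)
i=ld('c4')[2][100:240,180:350];cv2.imwrite('pics/c4c.png',cv2.resize(i,None,fx=4,fy=4,interpolation=cv2.INTER_CUBIC))
i=ld('c4s')[2][120:220,270:400];cv2.imwrite('pics/c4sc.png',cv2.resize(i,None,fx=5,fy=5,interpolation=cv2.INTER_CUBIC))
```

```text
34.1083 [-4.74886870e+01  2.35278115e-02  1.24067511e+02] [-3.66600544  0.20741675 15.69347005]
pred px/8mm [[258.9052122  195.63020955]] [[258.98498484 198.27246818]]
c2 label 0.998 0.0 0.0
c2 ref 0.998 0.0 0.0
c3 label 0.942 0.25 1.375
c3 ref 0.991 0.125 0.125
c4 label 0.936 0.25 1.375
c4 ref 0.991 0.125 0.125
```

View pics/c4c.png

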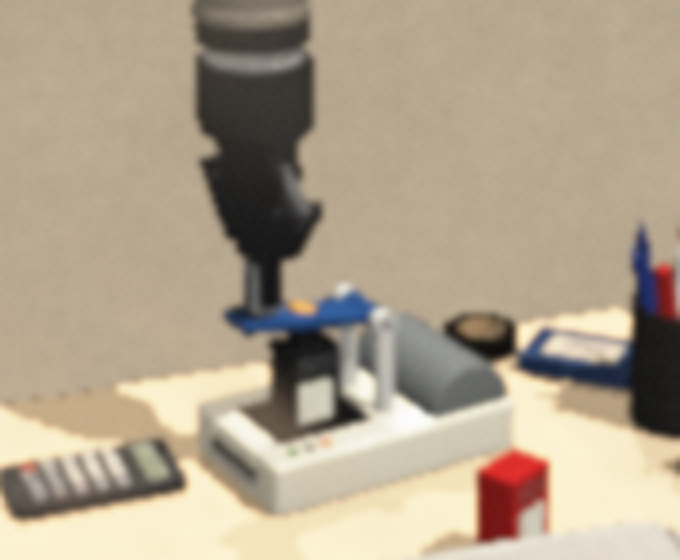

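View pics/c4sc.png

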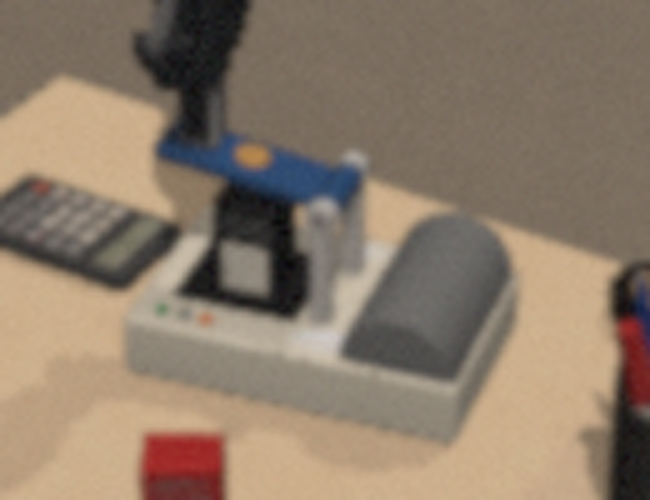

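Run:
```python
from seg import *
for t in ['c1','c2','c3','c4']:
    B=cv2.cvtColor(ld(t)[2],cv2.COLOR_BGR2GRAY).astype(float)
    pr=B[180:212,256:262].mean(1);print(t,pr.round().astype(int))
# side: before/after
for t in ['g1s','c4s']:
    print(t)
p=viewer.camera_params('side');print(proj(p,toW([-20,-15,104])),proj(p,toW([-20,-15,96])),proj(p,toW([-20,-15,42])))
B=cv2.cvtColor(ld('c4s')[2],cv2.COLOR_BGR2GRAY).astype(float);print(B[155:185,316:322].mean(1).round().astype(int))
p,d,im=ld('c4');C=toP(cloud(p,d));x,y,z=C[...,0],C[...,1],C[...,2]
h=cv2.cvtColor(im,cv2.COLOR_BGR2HSV);b=(h[...,0]>100)&(h[...,0]<125)&(h[...,1]>110)&(x>-80)&(x<40)&(abs(y)<30)&(z>100)
P=C[b];print(len(P),np.percentile(P,[5,50,95],axis=0).round(1))
b2=b&(abs(y)<14);P=C[b2];print(np.polyfit(P[:,0],P[:,2],1))
lb=(abs(x+20)<22)&(abs(y+15)<6)&(z>42)&(z<100);print(lb.sum(),np.percentile(z[lb],[2,50,98]))
```

```text
c1 [ 90  50  32  29  28  33  43  49  50  48  50  80 137 182 200 204 204 203
 204 204 204 204 195 165 115  73  65  91 146 196 209 212]
c2 [ 66  39  27  25  26  32  43  49  50  48  50  80 137 183 200 204 203 204
 204 204 204 204 195 165 114  72  62  90 146 194 207 207]
c3 [ 68  60  56  41  28  24  24  27  37  47  52  52  50  57 100 157 192 202
 204 204 203 204 203 197 172 123  82  91 146 194 207 207]
c4 [ 70  62  56  42  28  23  24  26  34  45  50  51  49  56  95 152 190 202
 203 204 204 204 202 196 171 123  82  92 146 194 207 206]
g1s
c4s
[[317.59401268 158.61223893]] [[317.65456272 161.09121017]] [[318.05150318 177.34229663]]
[ 61  51  39  29  24  27  30  31  38  44  47  48  47  73 110 132 136 136
 136 137 137 134 117  83  48  34  71 122 155 166]
137 [[-70.2 -16.9 110.7]
 [-18.6 -11.9 117.1]
 [ 22.5   6.6 127.1]]
[ -0.12596858 115.97112487]
256 [43.19800819 70.20021223 98.87184126]
```

Run:
```python
from seg import *
s=sense();x=s['eef_pos'].copy();x[2]+=15
env.move_straight(x,feed=15);shot('scene','d1')
x[2]+=110;env.move_straight(x,feed=120);env.hold(1);shot('scene','d2')
s=sense();print(s['time'],s['ft_force'])
for t in ['c4','d1','d2']:
    B=cv2.cvtColor(ld(t)[2],cv2.COLOR_BGR2GRAY).astype(float)
    pr=B[180:212,256:262].mean(1);k=np.argmax((pr>130)&(np.arange(32)>8));print(t,k-1+(130-pr[k-1])/(pr[k]-pr[k-1]))
p,d,im=ld('d2');C=toP(cloud(p,d));x,y,z=C[...,0],C[...,1],C[...,2]
h=cv2.cvtColor(im,cv2.COLOR_BGR2HSV);b=(h[...,0]>100)&(h[...,0]<125)&(h[...,1]>110)&(x>-80)&(x<40)&(abs(y)<14)&(z>100)
P=C[b];print(np.polyfit(P[:,0],P[:,2],1))
i=im[100:240,180:350];cv2.imwrite('pics/d2c.png',cv2.resize(i,None,fx=4,fy=4,interpolation=cv2.INTER_CUBIC))
shot('wrist','d2w')
```

```text
37.5417 [-0.78816653  0.1957189   0.6092547 ]
c4 14.616959064327485
d1 14.498550724637681
d2 14.495750708215297
[ -0.14168107 116.34509566]
```

View pics/d2c.png

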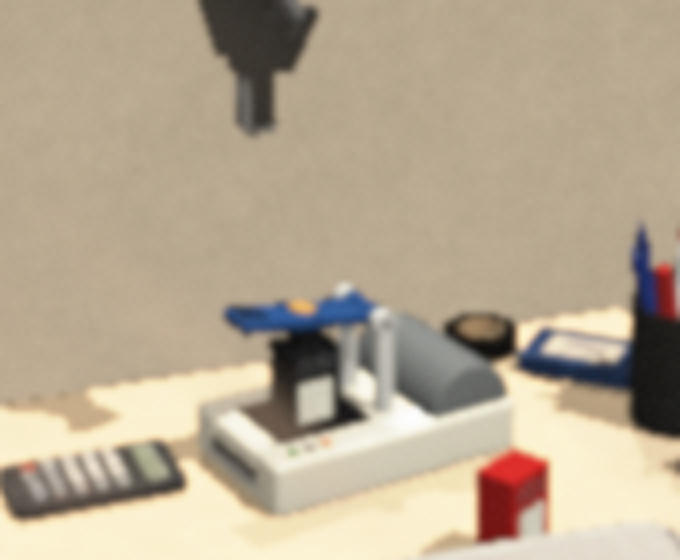

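View pics/d2w.png

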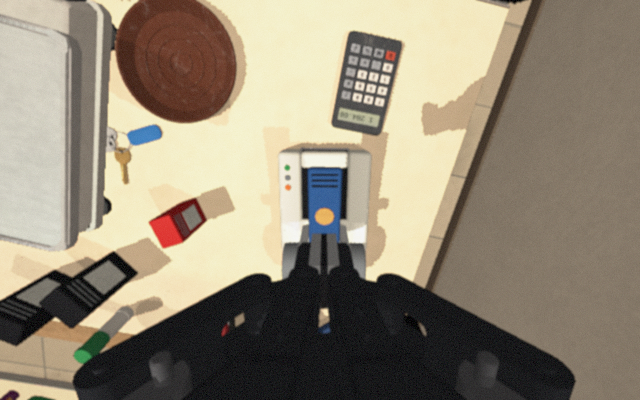

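Run:
```python
from cell import order,sense
order.sign_off();print(sense()['time'])
```

```text
the job is handed in; nothing more can be done
the job is handed in; nothing more can be done
```

I put the smallest black tank in the printer's pocket, let it go, closed the blue clamp over it and handed the job in at about 37.5 s of the 69 s. The sign-off reports no verdict.

- **Placing the tank:** it went in without any contact force I could feel. After release its top measured 103.5 mm above the counter (104 mm expected), with the clamp still open at about 2.16 rad.
- **Pressing it home:** the force at the clamp's free end rose gradually to about 8 N. It then climbed steeply to about 15.7 N over the last 1 mm, and I stopped there, below the 20 N limit.
- **After lifting the arm clear:** the tank's label sat about 7.9 mm lower than when it stood raised, against 8 mm for fully home. It had come back up about 0.4 mm on release, inside the 1.2 mm tolerance. The clamp reads about 0.14 rad, and the arm is about 125 mm above it, touching nothing.
- **Other objects:** I saw no disturbance of the red tank and the calculator in the last pictures. The arm was never near the glass, but the last pictures do not show it, so I did not re-check it.
- **A check that first disagreed:** an early picture match of the whole label suggested only about 4 mm of travel. The pocket rim was hiding the label's lower edge; measuring the top edge alone gave about 8 mm, which agrees with the force rise.

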